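# Lay out stripped steam-trap parts in their inspection nests

## Task

Take the large and the small steel disc, the iron seat ring and the brass float lever out of the open parts chest and lay each flat in the green inspection nest whose pocket matches it, about on its yellow outline, with the lever's round eye at the round end of its outline. Their faces are lapped, so lower them in, do not drop them; leave the blue orifice plate lying where it is in the chest.

Things in the scene. Friction and masses are not known exactly. Their poses are not given: they have to be found in the camera images.
- chest: Fixed cast-aluminium chest, 282 x 282 mm, walls 6 mm thick and 53 mm high, floor 8 mm above the bench. Origin: centre of its underside; z up. Its lid stands open on the -y side, leaning outward 40 deg past vertical, 0.27 m high, a thin stay rod outside the +x wall. Near the lid, close the gripper along chest x. The lever lies in the middle along chest x, the others 72 mm off both ways.
- large_disc: Loose steel trap disc, 54 mm diameter, 14 mm thick, two dark turned rings on its face, about 0.24 kg. Origin: centre of its underside; z up. Starts flat on the chest floor, origin 8 mm above the bench.
- small_disc: Loose steel trap disc, 36 mm diameter, 12 mm thick, one dark turned ring on its face, about 0.1 kg. Origin: centre of its underside; z up. Starts flat on the chest floor.
- seat_ring: Loose dark iron seat ring, outside diameter 58 mm, bore 34 mm, 16 mm high, about 0.2 kg. Origin: centre of its underside (in the bore); z up. Starts flat on the chest floor; grip it across the outside.
- float_lever: Loose brass float lever on the chest floor, 0.15 kg. Origin: under the centre of its round pivot eye (24 mm diameter, 16 mm high). x points along the arm: bar 12 mm wide, 12 high to x = 88 mm (4 mm pin on it at 22), block 16 x 16 mm to x = 100, 8 mm stub to x = 112. z up. Grip the bar across its width at its balance point, x = 48 mm.
- orifice_plate: Blue-painted orifice plate, 60 mm diameter, 6 mm thick, with a tab 20 mm wide reaching 53 mm from its centre along its +x, loose on the chest floor. Origin: centre of its underside. It stays where it is.
- large_disc_nest: a fixed green block 12 mm high with a rubber-lined pocket 4 mm deep (pocket floor 8 mm above the bench) for the large disc: 92 x 92 mm, a plain round pocket of 70 mm diameter with a 54 mm yellow circle. Origin: centre of its underside on the bench; z up.
- small_disc_nest: a fixed green block 12 mm high with a rubber-lined pocket 4 mm deep (pocket floor 8 mm above the bench) for the small disc: 74 x 74 mm, a plain round pocket of 52 mm diameter with a 36 mm yellow circle. Origin: centre of its underside on the bench; z up.
- ring_nest: a fixed green block 12 mm high with a rubber-lined pocket 4 mm deep (pocket floor 8 mm above the bench) for the seat ring: 92 x 92 mm, round pocket of 74 mm diameter, two yellow circles (58 and 34 mm) and an aluminium centre boss, 18 mm diameter, top 12.5 mm above the bench, that goes inside the bore. Origin: centre of its underside; z up.
- lever_nest: a fixed green block 12 mm high with a rubber-lined pocket 4 mm deep (pocket floor 8 mm above the bench) for the float lever: 164 x 60 mm, long axis x; pocket from x = -70 to 70 mm, 40 mm wide up to x = -30 (eye end), 30 mm beyond; yellow outline with the eye centre at x = -50 mm, bar towards +x. Origin: centre of its underside; z up.

How it is judged:
At the end, for the whole second after the job is handed in: All four parts lie still and flat (0.1 rad) on the pocket floors of their own nests (3 mm): discs and ring centred within 10 mm, the lever's eye within 12 mm each way of the outlined eye, arm the same way round (0.25 rad). The orifice plate is within 30 mm of its start (z of large_disc in the frame of large_disc_nest between 0.0055 and 0.0112 m and angle between each of large_disc, small_disc, seat_ring, float_lever's own z axis and vertical below 0.1 rad and linear speed of each of large_disc, small_disc, seat_ring, float_lever below 0.02 m/s and angular speed of each of large_disc, small_disc, seat_ring, float_lever below 0.2 rad/s and horizontal distance between large_disc and large_disc_nest below 0.01 m and z of small_disc in the frame of small_disc_nest between 0.0055 and 0.0112 m and horizontal distance between small_disc and small_disc_nest below 0.01 m and z of seat_ring in the frame of ring_nest between 0.0055 and 0.0112 m and horizontal distance between seat_ring and ring_nest below 0.01 m and z of float_lever in the frame of lever_nest between 0.0055 and 0.0112 m and x of float_lever in the frame of lever_nest between -0.062 and -0.038 m and y of float_lever in the frame of lever_nest between -0.012 and 0.012 m and x of lever_nest in the frame of float_lever between 0.038 and 0.062 m and angle between the x axis of float_lever and the x axis of lever_nest, either way round below 0.25 rad and distance of orifice_plate from where it was at the start of the episode below 0.03 m); the robot touches nothing.
It fails at once if a part is dropped or thrown into a nest (faster than 0.5 m/s within 45 mm above it) ((linear speed of large_disc above 0.5 m/s and horizontal distance between large_disc and large_disc_nest below 0.09 m and z of large_disc in the frame of large_disc_nest below 0.045 m) or (linear speed of small_disc above 0.5 m/s and horizontal distance between small_disc and small_disc_nest below 0.09 m and z of small_disc in the frame of small_disc_nest below 0.045 m) or (linear speed of seat_ring above 0.5 m/s and horizontal distance between seat_ring and ring_nest below 0.09 m and z of seat_ring in the frame of ring_nest below 0.045 m) or (linear speed of float_lever above 0.5 m/s and horizontal distance between float_lever and lever_nest below 0.09 m and z of float_lever in the frame of lever_nest below 0.045 m)).
It fails at once if the blue orifice plate is moved more than 30 mm (distance of orifice_plate from where it was at the start of the episode above 0.03 m).
It also fails if it takes over 118 s, if anything falls off the work surface, if the arm or the gripper's body presses on something with over 40 N, if the wrist force passes 120 N, or if a joint passes its speed limit or range.

## Robot

A 6-joint arm with a two-finger parallel gripper is mounted at the origin on the work surface. World frame = base frame: x ahead of the robot, y to its left, z up, the work surface at z = 0. Lengths are in m, angles in rad, forces in N, time in s.
With the tool pointing down it reaches from about 0.4 to 0.825 m from the base axis. Payload 7 kg.
Tool frame: the origin (TCP) lies between the finger pads; the fingertips stand 14 mm ahead of it and the grasp point (between the pads) lies 5 mm behind it; z points along the fingers, y is the line along which they close (so a half turn about z gives the same grasp; the last joint's range is limited). The gripper opens to 88 mm and grips with 3 to 60 N. Pads are 19 mm wide; open, the fingers measure 130 mm over their backs; the gripper's body (78 mm by 193 mm) begins 47 mm behind the grasp point.
Start: joints at [1.561, 0.359, 0.012, 0, -1.224, -0.288], TCP at [0.198, 0.645, 0.241] pointing down, gripper open.
Joint ranges: [-3.07, 3.07], [-1.43, 2.12], [-1.02, 1.25], [-3.03, 1.67], [-3.05, -0], [-3.03, 3.03]. Speed limits (rad/s): [2.39, 2.39, 3.01, 3.14, 3.14, 3.14].

## Interface

Orientations are given as a 3x3 rotation matrix whose columns are the frame's x, y, z axes.
In Python, from station import env, imaging, workorder gives the robot as it stands (env), with the cameras (imaging) and the job (workorder).
- The arm moves only by the shell command python3 steer.py 'ROWS' [FORCE]. ROWS is 1 to 12 rows, parted by semicolons, with the numbers parted by spaces; each row has 7 numbers: dx, dy, dz in shares of 0.8 m (1.0 is 0.8 m), then a rotation vector rx, ry, rz in fractions of the full range, 1 being 4 rad, then the finger opening in m; each row is the pose to reach, as a shift and turn from the pose commanded when the command began, along the tool's axes at that moment; what a row does not reach only later rows make up. A row lasts 1/10 s, in which the tool goes at most 0.05 m and 0.15 rad, less where a joint would pass 70% of its speed; a pose out of reach is approached as far as the arm can. The fingers move at their own pace and stop on an object; FORCE is the grip in N (left out, the last holds). Time passes only in rows, so rows that do not move let the fingers close. It prints the time, the measured TCP pose, the force, the opening and the grip force at its end. A shift or turn number past 1, either way, is cut back to 1. Input that does not fit is refused with a message, and nothing moves.
- env.sense(): the state, without advancing time (a new reading comes with each control period).
- imaging.grab_frame(name): name is "scene" or "top"; returns a dict with "image" (384x512x3 uint8, red, green, blue), "fov_y" (degrees; the focal length in pixels is half the picture's height over the tangent of half this angle, whatever the lens; pixels are square), "cx", "cy" (the principal point, pixels), "R" (3x3) and "t" (3): a world point X has camera coordinates R X + t. Camera axes: x right, y down, z forward; pixel columns grow to the right and rows downward; lengths in m; the calibration is good to about 2 mm. A picture is of the moment at which its call begins. There is no depth.
- workorder.job_done(): hands the job in; it is judged then, once.
The state is a dict: "time": time; "q": joint angles; "qd": joint speeds; "joint_efforts": joint torques, N m; "tcp_pos": TCP position; "tcp_rot": TCP orientation; "contact_force": force on the tool from outside, world axes, zero at the start; "torque": the same for the moment, N m; "opening": finger opening in m; "grasp_force": force on a finger pad.
Only numpy, scipy, OpenCV 4.12 (cv2) and the standard library are available. Lean on these libraries where they do the work, as an engineer would, in place of code of your own. Each camera call takes 0.05 s, during which the arm holds its last target. There are 200 camera calls.

## Working session

There is one attempt and no reset: what is moved stays moved. The work goes in short steps, Python scripts to look and compute and a shell command to move; the robot and the scene stay as the last step left them, time stands still between calls to the robot, and variables do not carry over. Pictures are saved under pics/ and viewed, at most 14 in all, crops included, and the job is handed in when it is done.

```bash
ls; mkdir -p pics; python3 - <<'E'
from station import env, imaging, workorder
import cv2,numpy as np
s=env.sense();print(s['time'],s['tcp_pos'],np.round(s['tcp_rot'],3).tolist(),s['opening'])
for n in("scene","top"):
    f=imaging.grab_frame(n);cv2.imwrite(f"pics/{n}0.png",cv2.cvtColor(f["image"],cv2.COLOR_RGB2BGR))
    print(n,f["fov_y"],f["cx"],f["cy"],np.round(f["R"],3).tolist(),f["t"])
    np.savez(f"pics/{n}0.npz",**f)
E
```

```text
pics
station.py
steer.py
0.0 [0.19796089 0.6448203  0.23962052] [[0.956, -0.294, -0.0], [-0.294, -0.956, -0.002], [0.0, 0.002, -1.0]] 0.08802512996475732
scene 46.79229048336061 260.7795629503241 191.8124086182546 [[0.8, 0.6, 0.001], [0.44, -0.586, -0.68], [-0.407, 0.545, -0.733]] [-0.424267   -0.20767133  1.22600623]
top 52.141577857935744 257.18799546775966 185.81244051005197 [[0.028, -0.999, -0.028], [-0.991, -0.024, -0.129], [0.128, 0.032, -0.991]] [-0.01909527  0.52032691  0.96879964]
```

View pics/top0.png

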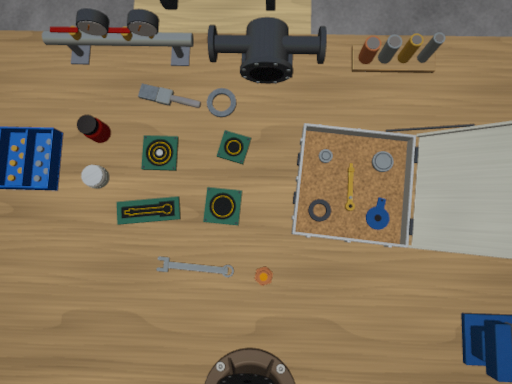

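View pics/scene0.png

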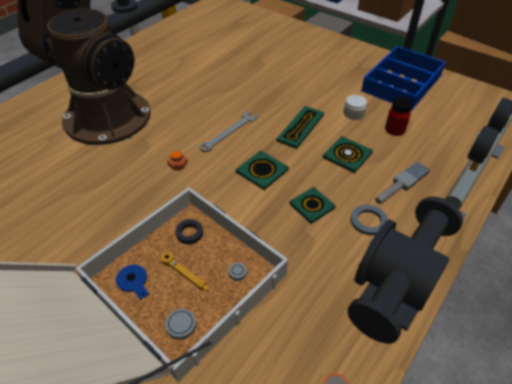

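The top view shows the chest at right (cols 295–415, rows 125–245) with the small disc at (326,156), large disc (382,161), ring (319,210), lever eye (350,206) with its arm pointing up, and plate (378,213). The nests are ring (159,153), small (234,147), large (223,206) and lever (148,210, eye end to be found). The scene view agrees with this.

```bash
cat > h.py <<'E'
import numpy as np,cv2
from station import env, imaging, workorder
def load(n,i): return dict(np.load(f"pics/{n}{i}.npz"))
def grab(n,i):
    f=imaging.grab_frame(n);np.savez(f"pics/{n}{i}.npz",**f);return f
def ray(f,p,z):
    F=f["image"].shape[0]/2/np.tan(np.radians(f["fov_y"])/2)
    d=f["R"].T@np.array([(p[0]-f["cx"])/F,(p[1]-f["cy"])/F,1]);c=-f["R"].T@f["t"]
    return c+d*(z-c[2])/d[2]
def proj(f,X):
    F=f["image"].shape[0]/2/np.tan(np.radians(f["fov_y"])/2)
    c=f["R"]@np.array(X)+f["t"];return np.array([f["cx"]+F*c[0]/c[2],f["cy"]+F*c[1]/c[2]])
E
python3 - <<'E'
from h import *
for n,box in(("top",(300,130,415,240)),("scene",(80,190,290,370))):
    f=load(n,0);im=cv2.cvtColor(f["image"],cv2.COLOR_RGB2BGR)
    H=cv2.cvtColor(im,cv2.COLOR_BGR2HSV)
    h,s,v=[H[...,i].astype(int) for i in range(3)]
    M={"green":(h>65)&(h<95)&(s>80),"yellow":(h>20)&(h<33)&(s>150)&(v>110),"blue":(h>100)&(h<120)&(s>150),"steel":(s<70)&(v>80),"dark":(v<75)&(s<100)}
    for k,m in M.items():
        num,l,st,c=cv2.connectedComponentsWithStats(m.astype(np.uint8)*255)
        for i in range(1,num):
            if st[i,4]>25: print(n,k,st[i].tolist(),np.round(c[i],1).tolist())
x=load("top",0)["image"];a=cv2.cvtColor(np.vstack([np.hstack([x[115:255,290:430],x[120:260,110:250]])]),cv2.COLOR_RGB2BGR)
cv2.imwrite("pics/crop1.png",cv2.resize(a,(800,400),interpolation=cv2.INTER_CUBIC))
E
```

```text
top green [217, 131, 34, 33, 455] [233.3, 147.1]
top green [142, 136, 36, 34, 586] [159.7, 152.9]
top green [204, 188, 37, 37, 654] [222.3, 206.2]
top green [117, 197, 63, 27, 767] [146.8, 210.4]
top yellow [410, 35, 13, 11, 28] [414.2, 41.8]
top yellow [227, 141, 14, 13, 35] [233.2, 148.8]
top yellow [160, 142, 11, 21, 37] [166.5, 151.4]
top yellow [348, 163, 6, 34, 152] [350.1, 179.6]
top yellow [346, 198, 9, 12, 63] [349.6, 204.6]
top blue [0, 127, 63, 63, 3218] [29.6, 157.4]
top blue [366, 198, 23, 31, 415] [377.5, 215.5]
top blue [462, 314, 50, 68, 2812] [488.2, 343.6]
top steel [0, 0, 192, 45, 4567] [77.2, 20.5]
top steel [311, 0, 201, 49, 7329] [412.7, 18.0]
top steel [412, 35, 10, 9, 63] [416.6, 39.2]
top steel [367, 37, 13, 12, 114] [372.7, 42.6]
top steel [71, 45, 20, 20, 258] [81.1, 55.5]
top steel [171, 46, 19, 20, 265] [180.4, 56.9]
top steel [138, 83, 62, 25, 679] [164.2, 95.4]
top steel [206, 88, 30, 29, 418] [220.9, 101.7]
top steel [291, 120, 221, 139, 14533] [449.5, 189.9]
top steel [37, 146, 6, 6, 27] [39.4, 148.4]
top steel [156, 149, 7, 7, 42] [159.1, 152.2]
top 
[... 3745 characters left out ...]
.3, 134.7]
scene dark [323, 149, 49, 23, 70] [348.3, 161.3]
scene dark [254, 164, 17, 11, 147] [262.0, 168.6]
scene dark [236, 166, 52, 23, 69] [261.3, 177.9]
scene dark [402, 185, 11, 5, 28] [405.7, 186.9]
scene dark [492, 189, 20, 25, 38] [502.1, 202.0]
scene dark [189, 193, 92, 72, 846] [234.4, 229.9]
scene dark [349, 196, 114, 147, 8920] [402.4, 269.4]
scene dark [290, 200, 45, 23, 55] [310.5, 212.6]
scene dark [307, 200, 11, 8, 60] [312.0, 203.7]
scene dark [359, 209, 22, 10, 54] [371.1, 212.1]
scene dark [176, 220, 27, 23, 363] [188.9, 231.0]
scene dark [82, 277, 131, 107, 605] [154.6, 349.0]
scene dark [171, 330, 23, 9, 45] [182.3, 336.0]
scene dark [170, 370, 8, 9, 34] [173.7, 373.5]
```

View pics/crop1.png

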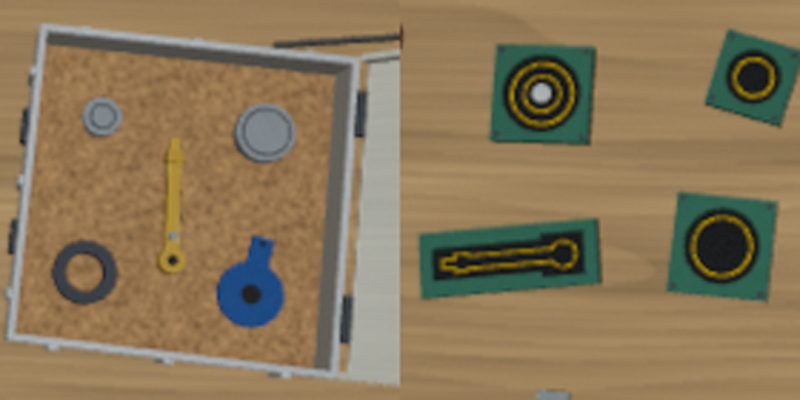

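The crop confirms the identities. The lever's eye is at about px (350,206) with the stub up at (351,164), and the lever nest's round end is on the right, at about px (167,208).

```bash
python3 - <<'E'
from h import *
def hsv(f):
    H=cv2.cvtColor(f["image"],cv2.COLOR_RGB2HSV); return [H[...,i].astype(int) for i in range(3)]
T=load("top",0);S=load("scene",0)
def P(f,p,z): return np.round(ray(f,p,z)[:2],4)
h,s,v=hsv(T);g=((h>65)&(h<95)&(s>80)).astype(np.uint8)
h2,s2,v2=hsv(S);g2=((h2>65)&(h2<95)&(s2>80)).astype(np.uint8)
def nest(f,g,b,name):
    m=np.zeros_like(g);x,y,w,hh=b;m[y:y+hh,x:x+w]=g[y:y+hh,x:x+w]
    c=max(cv2.findContours(m,0,2)[0],key=cv2.contourArea)[:,0]
    W=np.array([ray(f,p,.012)[:2] for p in c],np.float32)
    r=cv2.minAreaRect(W);print(name,np.round(r[0],4),np.round(r[1],4),round(r[2],1))
for n,b,b2 in(("small",(217,131,34,33),(291,189,43,33)),("ring",(142,136,36,34),(324,138,48,33)),("large",(204,188,37,37),(237,152,51,36)),("lever",(117,197,63,27),(278,107,45,40))):
    nest(T,g,b,n+" top");nest(S,g2,b2,n+" scene")
print("pocket small",P(T,(233.3,146.6),.008),P(S,(312,203.7),.008))
print("pocket large",P(T,(222.1,205.9),.008),P(S,(262,168.6),.008))
print("pocket ring",P(T,(159.5,152.6),.008),"boss",P(T,(159.1,152.2),.0125),P(S,(347.6,151.5),.0125))
print("lever pocket centre",P(T,(148.9,209.7),.009))
print("small",P(T,(325.3,155.5),.019),P(S,(237.4,269.9),.018))
print("large",P(T,(382.5,161),.021),P(S,(180.1,322.5),.020))
print("ring",P(T,(319.1,210),.022),P(S,(188.9,231),.018))
m=((h>20)&(h<33)&(s>150)&(v>110)).astype(np.uint8)
ys,xs=np.nonzero(m[160:212,343:358]);W=np.array([ray(T,(x+343,y+160),.02)[:2] for x,y in zip(xs,ys)])
c=W.mean(0);u=np.linalg.svd(W-c)[2][0];u*=np.sign(u[0]);t=(W-c)@u
print("lever axis deg",np.degrees(np.arctan2(u[1],u[0])),"eye end",c+u*t.min(),"stub end",c+u*t.max(),t.max()-t.min(),"eye",c+u*(t.min()+.011))
print("eye scene",P(S,(166,258),.024),"stub",P(S,(206,288),.02))
# chest walls outer rim corners from crop, z .053
for p in((305,124),(415,136),(293,233),(407,246)): print("corner",P(T,p,.053))
# lever nest yellow outline
q=((h>18)&(h<35)&(s>120)&(v>80)).astype(np.uint8)
ys,xs=np.nonzero(q[197:224,117:180]);W=np.array([ray(T,(x+117,y+197),.008)[:2] for x,y in zip(xs,ys)])
c=W.mean(0);u=np.linalg.svd(W-c)[2][0];u*=np.sign(u[1]);t=(W-c)@u
print("outline axis",np.degrees(np.arctan2(u[1],u[0])),c+u*t.min(),c+u*t.max(),t.max()-t.min())
E
```

```text
small top [0.6259 0.0617] [0.072 0.072] 74.4
small scene [0.6297 0.0587] [0.0733 0.0731] 74.6
ring top [0.6062 0.2578] [0.0913 0.0898] 89.7
ring scene [0.6096 0.2547] [0.0925 0.0893] 89.8
large top [0.4687 0.0849] [0.0897 0.0891] 85.6
large scene [0.4727 0.0819] [0.0919 0.0908] 85.6
lever top [0.4524 0.279 ] [0.0571 0.1628] 6.5
lever scene [0.4564 0.2756] [0.0578 0.1645] 6.3
pocket small [0.6275 0.0619] [0.6275 0.0624]
pocket large [0.4689 0.0855] [0.4699 0.0855]
pocket ring [0.6069 0.2586] boss [0.607  0.2584] [0.6072 0.2597]
lever pocket centre [0.4539 0.277 ]
small [ 0.6064 -0.1801] [ 0.6075 -0.1792]
large [ 0.5948 -0.327 ] [ 0.5958 -0.327 ]
ring [ 0.4638 -0.1647] [ 0.4657 -0.1658]
lever axis deg -1.5428388192766034 eye end [ 0.46818996 -0.24198692] stub end [ 0.58794659 -0.24521246] 0.11980005555743392 eye [ 0.47918597 -0.24228309]
eye scene [ 0.4796 -0.2455] stub [ 0.5861 -0.247 ]
corner [ 0.6798 -0.1233]
corner [ 0.6542 -0.3996]
corner [ 0.4033 -0.0974]
corner [ 0.3797 -0.374 ]
outline axis 96.46445174562382 [0.45964196 0.21884424] [0.44560046 0.34276851] 0.12471724246129663
```

```bash
python3 - <<'E'
from h import *
T=load("top",0);S=load("scene",0)
# intersect epipolar: sample rod points in top, several heights -> scene pixels
for p in((388,128.5),(415,128),(440,127),(470,125.5)):
    for z in(.03,.06,.09,.13,.18,.24):
        X=ray(T,p,z);print(p,z,np.round(X[:2],3),np.round(proj(S,X),0))
a=cv2.cvtColor(S["image"][290:384,90:260],cv2.COLOR_RGB2BGR);cv2.imwrite("pics/rod.png",cv2.resize(a,None,fx=4.5,fy=4.5,interpolation=cv2.INTER_CUBIC))
E
```

```text
(388, 128.5) 0.03 [ 0.679 -0.34 ] [210. 353.]
(388, 128.5) 0.06 [ 0.67 -0.33] [208. 338.]
(388, 128.5) 0.09 [ 0.662 -0.321] [206. 323.]
(388, 128.5) 0.13 [ 0.65  -0.309] [204. 301.]
(388, 128.5) 0.18 [ 0.636 -0.294] [200. 272.]
(388, 128.5) 0.24 [ 0.618 -0.276] [196. 235.]
(415, 128) 0.03 [ 0.682 -0.409] [183. 388.]
(415, 128) 0.06 [ 0.673 -0.397] [181. 372.]
(415, 128) 0.09 [ 0.664 -0.386] [179. 355.]
(415, 128) 0.13 [ 0.653 -0.371] [177. 332.]
(415, 128) 0.18 [ 0.638 -0.353] [174. 301.]
(415, 128) 0.24 [ 0.621 -0.33 ] [170. 261.]
(440, 127) 0.03 [ 0.686 -0.472] [155. 425.]
(440, 127) 0.06 [ 0.677 -0.459] [154. 407.]
(440, 127) 0.09 [ 0.668 -0.446] [152. 389.]
(440, 127) 0.13 [ 0.656 -0.429] [151. 364.]
(440, 127) 0.18 [ 0.641 -0.407] [148. 330.]
(440, 127) 0.24 [ 0.624 -0.381] [145. 288.]
(470, 125.5) 0.03 [ 0.691 -0.549] [118. 475.]
(470, 125.5) 0.06 [ 0.682 -0.533] [117. 455.]
(470, 125.5) 0.09 [ 0.673 -0.518] [116. 435.]
(470, 125.5) 0.13 [ 0.661 -0.497] [115. 407.]
(470, 125.5) 0.18 [ 0.646 -0.472] [114. 370.]
(470, 125.5) 0.24 [ 0.628 -0.441] [112. 323.]
```

View pics/rod.png

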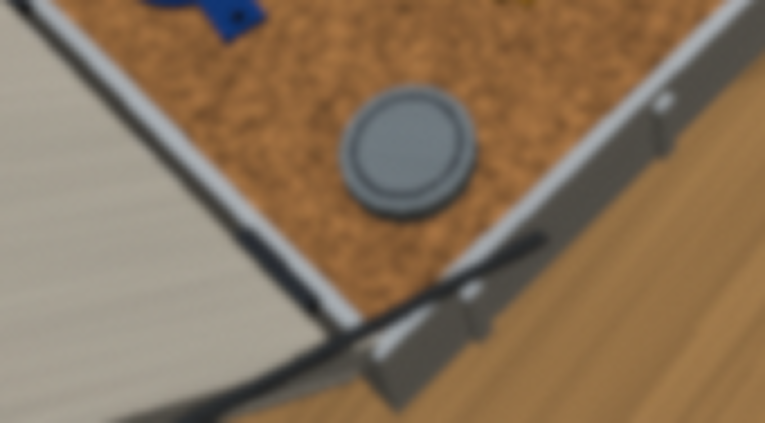

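The rod starts at z≈0.05 on the +x wall beside the large disc and rises at about 35° towards the lid. I'll turn that grasp about 15° away from it.

```bash
cat > go.py <<'E'
import sys
from h import *
# go.py x y z [closing angle deg]: shift in tool axes and turn about tool z from where the tool is
a=[float(v) for v in sys.argv[1:]];s=env.sense();R=s["tcp_rot"];p=s["tcp_pos"]
cur=np.degrees(np.arctan2(R[1,1],R[0,1]));w=0
if len(a)>3: w=(a[3]-cur+90)%180-90
from scipy.spatial.transform import Rotation as Q
D=R.T@(np.array(a[:3])-p);tilt=np.degrees(np.arccos(-R[2,2]))
print("t",round(s["time"],2),"pos",p.round(4),"closing",round(cur,1),"tilt",round(tilt,2),"d",D.round(4),"rz",round(-np.radians(w),3),"open",round(s["opening"],4),"F",np.round(s["contact_force"],1),"grip",round(s["grasp_force"],1),"q",s["q"].round(2))
E
python3 go.py .607 -.1797 .14; python3 go.py .607 -.1797 .0275
```

```text
t 0.1 pos [0.1979 0.6449 0.2397] closing -107.1 tilt 0.08 d [0.633  0.6681 0.1008] rz -0.0 open 0.0874 F [-0.8 -0.6 -0.9] grip 0.0 q [ 1.56  0.36  0.01 -0.   -1.22 -0.29]
t 0.1 pos [0.1979 0.6449 0.2397] closing -107.1 tilt 0.08 d [0.633  0.6679 0.2133] rz -0.0 open 0.0874 F [-0.8 -0.6 -0.9] grip 0.0 q [ 1.56  0.36  0.01 -0.   -1.22 -0.29]
```

The rows are not in the units I measure in: shifts go in shares of 0.8 m and turns go in shares of 4 rad. I convert before sending: 0.668 m is 0.835, 0.633 m is 0.7913.

```bash
python3 steer.py '0.7913 0.835 0.1 0 0 0 0.05;0.7913 0.835 0.1 0 0 0 0.05;0.7913 0.835 0.1 0 0 0 0.05;0.7913 0.835 0.1 0 0 0 0.05;0.7913 0.835 0.1 0 0 0 0.05;0.7913 0.835 0.1 0 0 0 0.05;0.7913 0.835 0.1 0 0 0 0.05;0.7913 0.835 0.1 0 0 0 0.05;0.7913 0.835 0.1 0 0 0 0.05;0.7913 0.835 0.1 0 0 0 0.05;0.7913 0.835 0.1 0 0 0 0.05;0.7913 0.835 0.1 0 0 0 0.05' 30; python3 go.py .607 -.1797 .14
```

```text
time: 1.3
tcp_pos: [0.4641, 0.1079, 0.1885]
tcp_rot: [[0.956, -0.293, 0.0], [-0.293, -0.956, 0.0], [0.0, -0.0, -1.0]]
contact_force: [0.9, 1.0, -0.2]
opening: 0.0498
grasp_force: 0.0
t 1.3 pos [0.4641 0.1079 0.1885] closing -107.0 tilt 0.02 d [0.2209 0.2331 0.0485] rz -0.0 open 0.0498 F [ 0.9  1.  -0.2] grip 0.0 q [ 0.64  0.07 -0.49 -0.   -1.01  0.63]
```

To row units: 0.233 m is 0.2913, 0.221 m is 0.2763.

```bash
python3 steer.py '0.2763 0.2913 0.06 0 0 0 0.05;0.2763 0.2913 0.06 0 0 0 0.05;0.2763 0.2913 0.06 0 0 0 0.05;0.2763 0.2913 0.06 0 0 0 0.05;0.2763 0.2913 0.06 0 0 0 0.05;0.2763 0.2913 0.06 0 0 0 0.05;0.2763 0.2913 0.06 0 0 0 0.05;0.2763 0.2913 0.06 0 0 0 0.05;0.2763 0.2913 0.06 0 0 0 0.05;0.2763 0.2913 0.06 0 0 0 0.05;0.2763 0.2913 0.06 0 0 0 0.05'; python3 go.py .607 -.1797 .0275
```

```text
time: 2.4
tcp_pos: [0.6066, -0.1768, 0.141]
tcp_rot: [[0.956, -0.292, 0.0], [-0.292, -0.956, 0.0], [0.0, -0.0, -1.0]]
contact_force: [-0.3, -0.0, 0.4]
opening: 0.0504
grasp_force: 0.0
t 2.4 pos [ 0.6066 -0.1768  0.141 ] closing -107.0 tilt 0.03 d [0.0012 0.0027 0.1135] rz -0.0 open 0.0504 F [-0.3 -0.   0.4] grip 0.0 q [ 0.02  0.37 -0.22 -0.   -0.99  1.25]
```

To row units: 0.1135 m is 0.1419, 0.03 m is 0.0375.

```bash
python3 steer.py '0.0013 0.0038 0.0375 0 0 0 0.05;0.0013 0.0038 0.075 0 0 0 0.05;0.0013 0.0038 0.1063 0 0 0 0.05;0.0013 0.0038 0.1275 0 0 0 0.05;0.0013 0.0038 0.1375 0 0 0 0.05;0.0013 0.0038 0.1419 0 0 0 0.05;0.0013 0.0038 0.1419 0 0 0 0.05;0.0013 0.0038 0.1419 0 0 0 0.05';python3 go.py .607 -.1797 .0275
```

```text
time: 3.2
tcp_pos: [0.6075, -0.1807, 0.0283]
tcp_rot: [[0.956, -0.293, 0.002], [-0.293, -0.956, -0.0], [0.002, -0.0, -1.0]]
contact_force: [-0.0, 0.5, -0.0]
opening: 0.0502
grasp_force: 0.0
t 3.2 pos [ 0.6075 -0.1807  0.0283] closing -107.0 tilt 0.1 d [-0.0008 -0.0008  0.0008] rz -0.0 open 0.0502 F [-0.   0.5 -0. ] grip 0.0 q [ 0.02  0.49 -0.32  0.   -0.76  1.25]
```

Close, then lift.

To row units: -0.001 m is -0.0013, 0.0008 m is 0.001.

```bash
python3 steer.py '-0.0013 -0.0013 0.001 0 0 0 0.05;-0.0013 -0.0013 0.001 0 0 0 0.02;-0.0013 -0.0013 0.001 0 0 0 0.02;-0.0013 -0.0013 0.001 0 0 0 0.02;-0.0013 -0.0013 0.001 0 0 0 0.02;-0.0013 -0.0013 0.001 0 0 0 0.02' 30;python3 go.py .607 -.1797 .14
```

```text
time: 3.8
tcp_pos: [0.6063, -0.1797, 0.0266]
tcp_rot: [[0.956, -0.293, 0.0], [-0.293, -0.956, -0.0], [0.0, -0.0, -1.0]]
contact_force: [-1.9, 0.1, 3.4]
opening: 0.035
grasp_force: 30.0
t 3.8 pos [ 0.6063 -0.1797  0.0266] closing -107.1 tilt 0.02 d [ 0.0007 -0.0002 -0.1134] rz -0.0 open 0.035 F [-1.9  0.1  3.4] grip 30.0 q [ 0.02  0.49 -0.32  0.   -0.75  1.25]
```

To row units: -0.11 m is -0.1375, -0.1 m is -0.125.

```bash
python3 steer.py '0 0 -0.025 0 0 0 0.02;0 0 -0.075 0 0 0 0.02;0 0 -0.125 0 0 0 0.02;0 0 -0.1375 0 0 0 0.02;0 0 -0.1375 0 0 0 0.02';python3 go.py .6275 .0615 .12; python3 -c "
from h import *
for n in('top','scene'):
  f=grab(n,1)
  u,v=proj(f,env.sense()['tcp_pos']).astype(int)
  u=max(80,u);v=max(80,v)
  cv2.imwrite(f'pics/{n}1.png',cv2.resize(cv2.cvtColor(f['image'][v-80:v+80,u-80:u+80],cv2.COLOR_RGB2BGR),(400,400)))
import cv2,numpy as np
cv2.imwrite('pics/g1.png',np.hstack([cv2.imread('pics/top1.png'),cv2.imread('pics/scene1.png')]))
"
```

```text
time: 4.3
tcp_pos: [0.6072, -0.1797, 0.1383]
tcp_rot: [[0.956, -0.293, 0.004], [-0.293, -0.956, -0.0], [0.004, -0.001, -1.0]]
contact_force: [-0.8, -0.5, -1.4]
opening: 0.0345
grasp_force: 30.0
t 4.3 pos [ 0.6072 -0.1797  0.1383] closing -107.1 tilt 0.23 d [-0.0514 -0.2365  0.0184] rz -0.0 open 0.0345 F [-0.8 -0.5 -1.4] grip 30.0 q [ 0.02  0.37 -0.22  0.   -0.98  1.25]
```

View pics/g1.png

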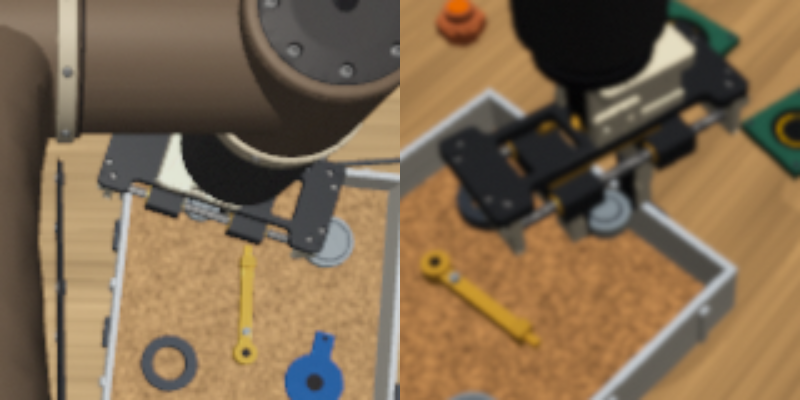

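The disc is held between the fingers (visible in the scene half at (605,210)), opening 35 mm. Carrying it to its nest.

To row units: -0.2365 m is -0.2956, -0.027 m is -0.0338.

```bash
python3 steer.py '-0.01 -0.0438 0.0038 0 0 0 0.02;-0.0213 -0.1 0.0075 0 0 0 0.02;-0.0338 -0.1563 0.0125 0 0 0 0.02;-0.0463 -0.2125 0.0175 0 0 0 0.02;-0.0563 -0.2625 0.0213 0 0 0 0.02;-0.0625 -0.2875 0.0225 0 0 0 0.02;-0.0638 -0.2956 0.0225 0 0 0 0.02;-0.0638 -0.2956 0.0225 0 0 0 0.02;-0.0638 -0.2956 0.0225 0 0 0 0.02';python3 go.py .6275 .0615 .0285
```

```text
time: 5.3
tcp_pos: [0.6262, 0.0605, 0.1172]
tcp_rot: [[0.956, -0.294, -0.002], [-0.294, -0.956, -0.001], [-0.002, 0.001, -1.0]]
contact_force: [-0.4, 0.3, -0.5]
opening: 0.0346
grasp_force: 30.0
t 5.3 pos [0.6262 0.0605 0.1172] closing -107.1 tilt 0.11 d [ 0.0011 -0.0014  0.0887] rz -0.0 open 0.0346 F [-0.4  0.3 -0.5] grip 30.0 q [ 0.41  0.39 -0.25 -0.   -0.94  0.87]
```

To row units: 0.089 m is 0.1113, 0.087 m is 0.1088.

```bash
python3 steer.py '0.0013 -0.0013 0.025 0 0 0 0.02;0.0013 -0.0013 0.05 0 0 0 0.02;0.0013 -0.0013 0.0688 0 0 0 0.02;0.0013 -0.0013 0.0825 0 0 0 0.02;0.0013 -0.0013 0.0925 0 0 0 0.02;0.0013 -0.0013 0.1 0 0 0 0.02;0.0013 -0.0013 0.105 0 0 0 0.02;0.0013 -0.0013 0.1088 0 0 0 0.02;0.0013 -0.0013 0.1113 0 0 0 0.02;0.0013 -0.0013 0.1113 0 0 0 0.02;0.0013 -0.0013 0.1113 0 0 0 0.02';python3 go.py .6275 .0615 .027
```

```text
time: 6.4
tcp_pos: [0.6282, 0.0622, 0.0296]
tcp_rot: [[0.956, -0.293, 0.0], [-0.293, -0.956, 0.0], [0.0, -0.0, -1.0]]
contact_force: [0.6, 0.2, -0.5]
opening: 0.0346
grasp_force: 30.0
t 6.4 pos [0.6282 0.0622 0.0296] closing -107.1 tilt 0.03 d [-0.0005  0.0009  0.0026] rz -0.0 open 0.0346 F [ 0.6  0.2 -0.5] grip 30.0 q [ 0.41  0.49 -0.32  0.   -0.76  0.87]
```

To row units: 0.003 m is 0.0038, 0.002 m is 0.0025.

```bash
python3 steer.py '0 0.0013 0.0013 0 0 0 0.02;0 0.0013 0.0025 0 0 0 0.02;0 0.0013 0.0038 0 0 0 0.02;0 0.0013 0.0038 0 0 0 0.02;0 0.0013 0.0038 0 0 0 0.02'; python3 go.py .6275 .0615 .026
```

```text
time: 6.9
tcp_pos: [0.6278, 0.0611, 0.0266]
tcp_rot: [[0.956, -0.293, 0.0], [-0.293, -0.956, -0.0], [0.0, 0.0, -1.0]]
contact_force: [-1.8, 0.7, 4.1]
opening: 0.0346
grasp_force: 30.0
t 6.9 pos [0.6278 0.0611 0.0266] closing -107.1 tilt 0.01 d [-0.0004 -0.0003  0.0006] rz -0.0 open 0.0346 F [-1.8  0.7  4.1] grip 30.0 q [ 0.41  0.49 -0.33  0.   -0.75  0.87]
```

To row units: -0.13 m is -0.1625, -0.02 m is -0.025.

```bash
python3 steer.py '0 0 0 0 0 0 0.04;0 0 0 0 0 0 0.05;0 0 0 0 0 0 0.05;0 0 0 0 0 0 0.05;0 0 -0.025 0 0 0 0.05;0 0 -0.075 0 0 0 0.05;0 0 -0.125 0 0 0 0.06;0 0 -0.1625 0 0 0 0.065;0 0 -0.1625 0 0 0 0.065'; python3 go.py .5953 -.327 .15 12
```

```text
time: 7.8
tcp_pos: [0.6302, 0.0617, 0.1614]
tcp_rot: [[0.956, -0.293, 0.008], [-0.293, -0.956, 0.002], [0.007, -0.004, -1.0]]
contact_force: [0.4, -0.3, 0.9]
opening: 0.0639
grasp_force: 0.0
t 7.8 pos [0.6302 0.0617 0.1614] closing -107.0 tilt 0.46 d [0.0803 0.3819 0.0104] rz 1.064 open 0.0639 F [ 0.4 -0.3  0.9] grip 0.0 q [ 0.41  0.35 -0.2   0.   -1.02  0.87]
```

To row units: 0.382 m is 0.4775, 0.333 m is 0.4163, 1.064 rad is 0.266.

```bash
python3 steer.py '0.0125 0.06 0.0013 0 0 0.0325 0.065;0.025 0.1188 0.0038 0 0 0.065 0.065;0.0375 0.1788 0.005 0 0 0.1 0.065;0.05 0.2375 0.0063 0 0 0.1325 0.065;0.0625 0.2975 0.0075 0 0 0.165 0.065;0.075 0.3563 0.01 0 0 0.2 0.065;0.0875 0.4163 0.0113 0 0 0.2325 0.065;0.1 0.4775 0.0125 0 0 0.266 0.065;0.1 0.4775 0.0125 0 0 0.266 0.065;0.1 0.4775 0.0125 0 0 0.266 0.065;0.1 0.4775 0.0125 0 0 0.266 0.065;0.1 0.4775 0.0125 0 0 0.266 0.065'; python3 go.py .5953 -.327 .0275 12
```

```text
time: 9.0
tcp_pos: [0.5924, -0.3263, 0.1462]
tcp_rot: [[0.209, -0.978, -0.0], [-0.978, -0.209, 0.0], [-0.0, 0.0, -1.0]]
contact_force: [-0.6, 0.6, 0.0]
opening: 0.0648
grasp_force: 0.0
t 9.0 pos [ 0.5924 -0.3263  0.1462] closing -167.9 tilt 0.01 d [ 0.0013 -0.0027  0.1187] rz 0.002 open 0.0648 F [-0.6  0.6  0. ] grip 0.0 q [-0.22  0.43 -0.11 -0.   -1.04  0.43]
```

To row units: 0.119 m is 0.1488, 0.118 m is 0.1475.

```bash
python3 steer.py '0.0013 -0.0038 0.0375 0 0 0 0.065;0.0013 -0.0038 0.075 0 0 0 0.065;0.0013 -0.0038 0.1063 0 0 0 0.065;0.0013 -0.0038 0.1288 0 0 0 0.065;0.0013 -0.0038 0.1413 0 0 0 0.065;0.0013 -0.0038 0.1475 0 0 0 0.065;0.0013 -0.0038 0.1488 0 0 0 0.065;0.0013 -0.0038 0.1488 0 0 0 0.065;0.0013 -0.0038 0.1488 0 0 0 0.065';python3 go.py .5953 -.327 .0275
```

```text
time: 9.9
tcp_pos: [0.5959, -0.328, 0.0284]
tcp_rot: [[0.208, -0.978, 0.002], [-0.978, -0.208, -0.001], [0.001, -0.002, -1.0]]
contact_force: [-0.4, 0.5, 0.8]
opening: 0.065
grasp_force: 0.0
t 9.9 pos [ 0.5959 -0.328   0.0284] closing -168.0 tilt 0.1 d [-0.0011  0.0004  0.0009] rz -0.0 open 0.065 F [-0.4  0.5  0.8] grip 0.0 q [-0.22  0.55 -0.21  0.   -0.81  0.43]
```

To row units: -0.001 m is -0.0013.

```bash
python3 steer.py '-0.0013 0 0.0013 0 0 0 0.065;-0.0013 0 0.0013 0 0 0 0.03;-0.0013 0 0.0013 0 0 0 0.03;-0.0013 0 0.0013 0 0 0 0.03;-0.0013 0 0.0013 0 0 0 0.03;-0.0013 0 0.0013 0 0 0 0.03' 40;python3 go.py .5953 -.327 .0275
```

```text
time: 10.5
tcp_pos: [0.5952, -0.327, 0.0266]
tcp_rot: [[0.208, -0.978, 0.0], [-0.978, -0.208, -0.0], [0.0, -0.0, -1.0]]
contact_force: [-1.0, 0.8, 2.8]
opening: 0.0527
grasp_force: 40.0
t 10.5 pos [ 0.5952 -0.327   0.0266] closing -168.0 tilt 0.02 d [ 0.     -0.0001 -0.0009] rz -0.0 open 0.0527 F [-1.   0.8  2.8] grip 40.0 q [-0.22  0.55 -0.21  0.   -0.81  0.43]
```

To row units: -0.11 m is -0.1375, -0.1 m is -0.125.

```bash
python3 steer.py '0 0 -0.025 0 0 0 0.03;0 0 -0.075 0 0 0 0.03;0 0 -0.125 0 0 0 0.03;0 0 -0.1375 0 0 0 0.03;0 0 -0.1375 0 0 0 0.03;0 0 -0.1375 0 0 0 0.03';python3 go.py .4698 .085 .12
```

```text
time: 11.1
tcp_pos: [0.5941, -0.3264, 0.1347]
tcp_rot: [[0.207, -0.978, -0.002], [-0.978, -0.207, 0.001], [-0.002, 0.002, -1.0]]
contact_force: [0.9, 0.5, -2.8]
opening: 0.0525
grasp_force: 40.0
t 11.1 pos [ 0.5941 -0.3264  0.1347] closing -168.1 tilt 0.13 d [-0.4282  0.0364  0.0155] rz -0.0 open 0.0525 F [ 0.9  0.5 -2.8] grip 40.0 q [-0.22  0.44 -0.11 -0.   -1.02  0.43]
```

To row units: -0.428 m is -0.535, -0.115 m is -0.1438.

```bash
python3 steer.py '-0.0375 0.0038 0.0013 0 0 0 0.03;-0.0875 0.0075 0.0038 0 0 0 0.03;-0.1438 0.0125 0.0063 0 0 0 0.03;-0.2 0.0175 0.0088 0 0 0 0.03;-0.2563 0.0225 0.0113 0 0 0 0.03;-0.3125 0.0263 0.0125 0 0 0 0.03;-0.375 0.0313 0.0138 0 0 0 0.03;-0.4313 0.0363 0.0163 0 0 0 0.03;-0.4813 0.0413 0.0188 0 0 0 0.03;-0.5125 0.0438 0.0194 0 0 0 0.03;-0.5313 0.045 0.0194 0 0 0 0.03;-0.535 0.045 0.0194 0 0 0 0.03';python3 go.py .4698 .085 .12
```

```text
time: 12.3
tcp_pos: [0.4695, 0.0851, 0.1192]
tcp_rot: [[0.209, -0.978, -0.003], [-0.978, -0.209, -0.001], [0.001, 0.003, -1.0]]
contact_force: [0.0, -0.1, -1.9]
opening: 0.0528
grasp_force: 40.0
t 12.3 pos [0.4695 0.0851 0.1192] closing -167.9 tilt 0.18 d [ 0.0002 -0.0002 -0.0008] rz -0.0 open 0.0528 F [ 0.  -0.1 -1.9] grip 40.0 q [ 0.59  0.16 -0.58 -0.   -0.84 -0.38]
```

```bash
python3 steer.py '0 0 0 0 0 0 0.03;0 0 0 0 0 0 0.03;0 0 0 0 0 0 0.03';python3 go.py .4698 .085 .0285
```

```text
time: 12.6
tcp_pos: [0.4709, 0.0834, 0.1203]
tcp_rot: [[0.206, -0.978, -0.001], [-0.978, -0.206, -0.001], [0.0, 0.001, -1.0]]
contact_force: [-0.5, -0.3, -2.5]
opening: 0.053
grasp_force: 40.0
t 12.6 pos [0.4709 0.0834 0.1203] closing -168.1 tilt 0.06 d [-0.0018  0.0007  0.0918] rz -0.0 open 0.053 F [-0.5 -0.3 -2.5] grip 40.0 q [ 0.59  0.15 -0.57 -0.   -0.84 -0.38]
```

```bash
python3 steer.py '-0.0013 0 0.025 0 0 0 0.03;-0.0013 0 0.05 0 0 0 0.03;-0.0013 0 0.0688 0 0 0 0.03;-0.0013 0 0.0825 0 0 0 0.03;-0.0013 0 0.0938 0 0 0 0.03;-0.0013 0 0.1025 0 0 0 0.03;-0.0013 0 0.1088 0 0 0 0.03;-0.0013 0 0.1125 0 0 0 0.03;-0.0013 0 0.115 0 0 0 0.03;-0.0013 0 0.1156 0 0 0 0.03;-0.0013 0 0.1156 0 0 0 0.03';python3 go.py .4698 .085 .0265
```

```text
time: 13.7
tcp_pos: [0.471, 0.0854, 0.0285]
tcp_rot: [[0.208, -0.978, 0.0], [-0.978, -0.208, 0.0], [-0.0, -0.0, -1.0]]
contact_force: [0.3, -0.7, -1.8]
opening: 0.0528
grasp_force: 40.0
t 13.7 pos [0.471  0.0854 0.0285] closing -168.0 tilt 0.02 d [0.0001 0.0012 0.002 ] rz -0.0 open 0.0528 F [ 0.3 -0.7 -1.8] grip 40.0 q [ 0.59  0.3  -0.67  0.   -0.6  -0.38]
```

To row units: 0.0025 m is 0.0031, 0.002 m is 0.0025.

```bash
python3 steer.py '0 0.0013 0.0013 0 0 0 0.03;0 0.0013 0.0025 0 0 0 0.03;0 0.0013 0.0031 0 0 0 0.03;0 0.0013 0.0031 0 0 0 0.03;0 0.0013 0.0031 0 0 0 0.03';python3 go.py .4698 .085 .0265
```

```text
time: 14.2
tcp_pos: [0.4698, 0.0851, 0.0265]
tcp_rot: [[0.208, -0.978, 0.0], [-0.978, -0.208, 0.0], [-0.0, -0.0, -1.0]]
contact_force: [-3.4, -0.4, 8.1]
opening: 0.0529
grasp_force: 40.0
t 14.2 pos [0.4698 0.0851 0.0265] closing -168.0 tilt 0.02 d [ 0.0001  0.0001 -0.    ] rz -0.0 open 0.0529 F [-3.4 -0.4  8.1] grip 40.0 q [ 0.59  0.3  -0.68  0.   -0.6  -0.38]
```

To row units: -0.12 m is -0.15, -0.1 m is -0.125.

```bash
python3 steer.py '0 0 0 0 0 0 0.06;0 0 0 0 0 0 0.068;0 0 0 0 0 0 0.068;0 0 0 0 0 0 0.068;0 0 -0.025 0 0 0 0.07;0 0 -0.075 0 0 0 0.072;0 0 -0.125 0 0 0 0.072;0 0 -0.15 0 0 0 0.072;0 0 -0.15 0 0 0 0.072;0 0 -0.15 0 0 0 0.072'; python3 go.py .4648 -.165 .14 40
```

```text
time: 15.2
tcp_pos: [0.4694, 0.0849, 0.1457]
tcp_rot: [[0.207, -0.978, -0.0], [-0.978, -0.207, 0.001], [-0.001, 0.0, -1.0]]
contact_force: [-0.7, 0.0, -0.3]
opening: 0.0719
grasp_force: 0.0
t 15.2 pos [0.4694 0.0849 0.1457] closing -168.0 tilt 0.03 d [0.2436 0.0562 0.0055] rz -0.49 open 0.0719 F [-0.7  0.  -0.3] grip 0.0 q [ 0.59  0.12 -0.55 -0.   -0.91 -0.38]
```

To row units: 0.2435 m is 0.3044, 0.24 m is 0.3, -0.49 rad is -0.1225.

```bash
python3 steer.py '0.0563 0.0125 0.0013 0 0 -0.025 0.072;0.1125 0.025 0.0025 0 0 -0.05 0.072;0.1688 0.0375 0.0038 0 0 -0.075 0.072;0.225 0.0513 0.005 0 0 -0.1 0.072;0.275 0.0638 0.0063 0 0 -0.1225 0.072;0.3 0.07 0.0063 0 0 -0.1225 0.072;0.3044 0.07 0.0063 0 0 -0.1225 0.072;0.3044 0.07 0.0063 0 0 -0.1225 0.072;0.3044 0.07 0.0063 0 0 -0.1225 0.072;0.3044 0.07 0.0063 0 0 -0.1225 0.072'; python3 go.py .4648 -.165 .0285
```

```text
time: 16.2
tcp_pos: [0.4655, -0.1639, 0.1405]
tcp_rot: [[0.644, -0.765, -0.001], [-0.765, -0.644, 0.0], [-0.0, 0.0, -1.0]]
contact_force: [0.8, 0.6, 0.2]
opening: 0.0719
grasp_force: 0.0
t 16.2 pos [ 0.4655 -0.1639  0.1405] closing -139.9 tilt 0.04 d [0.0004 0.0012 0.112 ] rz -0.0 open 0.0719 F [0.8 0.6 0.2] grip 0.0 q [ 0.06  0.15 -0.52 -0.   -0.9   0.64]
```

To row units: 0.112 m is 0.14, 0.108 m is 0.135.

```bash
python3 steer.py '0 0.0013 0.0375 0 0 0 0.072;0 0.0013 0.075 0 0 0 0.072;0 0.0013 0.1063 0 0 0 0.072;0 0.0013 0.125 0 0 0 0.072;0 0.0013 0.135 0 0 0 0.072;0 0.0013 0.14 0 0 0 0.072;0 0.0013 0.14 0 0 0 0.072;0 0.0013 0.14 0 0 0 0.072;0 0.0013 0.14 0 0 0 0.072';python3 go.py .4648 -.165 .0285
```

```text
time: 17.1
tcp_pos: [0.4654, -0.1654, 0.0296]
tcp_rot: [[0.644, -0.765, 0.002], [-0.765, -0.644, 0.0], [0.001, -0.001, -1.0]]
contact_force: [0.6, 0.6, 0.6]
opening: 0.0717
grasp_force: 0.0
t 17.1 pos [ 0.4654 -0.1654  0.0296] closing -139.9 tilt 0.09 d [-0.0007  0.0002  0.0011] rz -0.0 open 0.0717 F [0.6 0.6 0.6] grip 0.0 q [ 0.06  0.31 -0.64  0.   -0.62  0.64]
```

```bash
python3 steer.py '0 0 0 0 0 0 0.03;0 0 0 0 0 0 0.03;0 0 0 0 0 0 0.03;0 0 0 0 0 0 0.03;0 0 0 0 0 0 0.03' 40;python3 go.py .4648 -.165 .0275
```

```text
time: 17.6
tcp_pos: [0.465, -0.1655, 0.0291]
tcp_rot: [[0.643, -0.765, 0.0], [-0.765, -0.643, -0.0], [0.0, -0.0, -1.0]]
contact_force: [-1.0, 0.9, 5.0]
opening: 0.0565
grasp_force: 40.0
t 17.6 pos [ 0.465  -0.1655  0.0291] closing -139.9 tilt 0.03 d [-0.0005 -0.0001  0.0016] rz -0.0 open 0.0565 F [-1.   0.9  5. ] grip 40.0 q [ 0.06  0.31 -0.64  0.   -0.62  0.64]
```

To row units: -0.11 m is -0.1375, -0.1 m is -0.125.

```bash
python3 steer.py '0 0 -0.025 0 0 0 0.03;0 0 -0.075 0 0 0 0.03;0 0 -0.125 0 0 0 0.03;0 0 -0.1375 0 0 0 0.03;0 0 -0.1375 0 0 0 0.03;0 0 -0.1375 0 0 0 0.03';python3 go.py .6071 .2583 .13 10
```

```text
time: 18.2
tcp_pos: [0.4638, -0.1652, 0.1376]
tcp_rot: [[0.643, -0.766, -0.002], [-0.766, -0.643, 0.001], [-0.002, 0.001, -1.0]]
contact_force: [-0.7, 0.0, -2.4]
opening: 0.0566
grasp_force: 40.0
t 18.2 pos [ 0.4638 -0.1652  0.1376] closing -140.0 tilt 0.1 d [-0.2322 -0.3821  0.0076] rz 0.524 open 0.0566 F [-0.7  0.  -2.4] grip 40.0 q [ 0.06  0.16 -0.52 -0.   -0.89  0.64]
```

To row units: -0.382 m is -0.4775, -0.375 m is -0.4688, 0.524 rad is 0.131.

```bash
python3 steer.py '-0.0188 -0.0313 0 0 0 0.0125 0.03;-0.0463 -0.075 0.0013 0 0 0.025 0.03;-0.075 -0.125 0.0025 0 0 0.0375 0.03;-0.1038 -0.1713 0.0038 0 0 0.05 0.03;-0.1325 -0.2188 0.005 0 0 0.0625 0.03;-0.1613 -0.265 0.0063 0 0 0.075 0.03;-0.19 -0.3125 0.0063 0 0 0.0875 0.03;-0.2188 -0.36 0.0075 0 0 0.1 0.03;-0.2463 -0.4063 0.0075 0 0 0.1125 0.03;-0.2688 -0.4425 0.0088 0 0 0.125 0.03;-0.285 -0.4688 0.0088 0 0 0.131 0.03;-0.29 -0.4775 0.0088 0 0 0.131 0.03'; python3 steer.py '0 0 0 0 0 0 0.03;0 0 0 0 0 0 0.03;0 0 0 0 0 0 0.03;0 0 0 0 0 0 0.03';python3 go.py .6071 .2583 .031 10
```

```text
time: 19.4
tcp_pos: [0.6074, 0.2598, 0.1282]
tcp_rot: [[0.175, -0.985, -0.004], [-0.985, -0.175, -0.003], [0.002, 0.004, -1.0]]
contact_force: [-0.5, -0.3, -2.3]
opening: 0.0567
grasp_force: 40.0
time: 19.8
tcp_pos: [0.6078, 0.257, 0.1319]
tcp_rot: [[0.173, -0.985, -0.0], [-0.985, -0.173, 0.0], [-0.0, 0.0, -1.0]]
contact_force: [0.6, 0.3, -2.5]
opening: 0.0563
grasp_force: 40.0
t 19.8 pos [0.6078 0.257  0.1319] closing -170.0 tilt 0.0 d [-0.0014  0.0005  0.1009] rz -0.0 open 0.0563 F [ 0.6  0.3 -2.5] grip 40.0 q [ 0.69  0.42 -0.16 -0.   -0.99 -0.52]
```

To row units: 0.101 m is 0.1263, 0.1 m is 0.125.

```bash
python3 steer.py '-0.0013 0 0.025 0 0 0 0.03;-0.0013 0 0.05 0 0 0 0.03;-0.0013 0 0.0725 0 0 0 0.03;-0.0013 0 0.09 0 0 0 0.03;-0.0013 0 0.1025 0 0 0 0.03;-0.0013 0 0.1125 0 0 0 0.03;-0.0013 0 0.1188 0 0 0 0.03;-0.0013 0 0.1225 0 0 0 0.03;-0.0013 0 0.125 0 0 0 0.03;-0.0013 0 0.1263 0 0 0 0.03;-0.0013 0 0.1263 0 0 0 0.03;-0.0013 0 0.1263 0 0 0 0.03';python3 go.py .6071 .2583 .029
```

```text
time: 21.0
tcp_pos: [0.608, 0.2591, 0.0311]
tcp_rot: [[0.174, -0.985, 0.0], [-0.985, -0.174, 0.0], [-0.0, -0.001, -1.0]]
contact_force: [0.3, -0.2, -3.2]
opening: 0.0561
grasp_force: 40.0
t 21.0 pos [0.608  0.2591 0.0311] closing -170.0 tilt 0.03 d [0.0006 0.001  0.0021] rz -0.0 open 0.0561 F [ 0.3 -0.2 -3.2] grip 40.0 q [ 0.7   0.52 -0.25  0.   -0.79 -0.52]
```

The rows are not in the units I measure in: shifts go in shares of 0.8 m and turns go in shares of 4 rad. I convert before sending: 0.0025 m is 0.0031, 0.002 m is 0.0025.

```bash
python3 steer.py '0 0.0013 0.0013 0 0 0 0.03;0 0.0013 0.0025 0 0 0 0.03;0 0.0013 0.0031 0 0 0 0.03;0 0.0013 0.0031 0 0 0 0.03;0 0.0013 0.0031 0 0 0 0.03';python3 go.py .6071 .2583 .029
```

```text
time: 21.5
tcp_pos: [0.6067, 0.2588, 0.0291]
tcp_rot: [[0.174, -0.985, 0.0], [-0.985, -0.174, 0.0], [-0.0, -0.0, -1.0]]
contact_force: [-4.9, -0.6, 6.3]
opening: 0.0562
grasp_force: 40.0
t 21.5 pos [0.6067 0.2588 0.0291] closing -170.0 tilt 0.02 d [ 0.0006 -0.0003  0.0001] rz -0.0 open 0.0562 F [-4.9 -0.6  6.3] grip 40.0 q [ 0.7   0.53 -0.26  0.   -0.79 -0.52]
```

To row units: -0.12 m is -0.15, -0.1 m is -0.125.

```bash
python3 steer.py '0 0 0 0 0 0 0.065;0 0 0 0 0 0 0.07;0 0 0 0 0 0 0.07;0 0 0 0 0 0 0.07;0 0 -0.025 0 0 0 0.07;0 0 -0.075 0 0 0 0.06;0 0 -0.125 0 0 0 0.04;0 0 -0.15 0 0 0 0.032;0 0 -0.15 0 0 0 0.032;0 0 -0.15 0 0 0 0.032'; python3 go.py .5273 -.2443 .14 88.5
```

```text
time: 22.5
tcp_pos: [0.6067, 0.2588, 0.1485]
tcp_rot: [[0.174, -0.985, 0.0], [-0.985, -0.174, 0.001], [-0.001, -0.001, -1.0]]
contact_force: [-0.4, -1.1, -0.3]
opening: 0.0361
grasp_force: 0.0
t 22.5 pos [0.6067 0.2588 0.1485] closing -170.0 tilt 0.05 d [0.4817 0.1657 0.0081] rz -1.37 open 0.0361 F [-0.4 -1.1 -0.3] grip 0.0 q [ 0.7   0.4  -0.14 -0.   -1.03 -0.52]
```

To row units: 0.48 m is 0.6, 0.44 m is 0.55, 1.68 rad is 0.42.

```bash
python3 steer.py '0.05 0.0175 0 0 0 0.035 0.032;0.1 0.035 0 0 0 0.07 0.032;0.15 0.0525 0 0 0 0.105 0.032;0.2 0.0688 0 0 0 0.14 0.032;0.25 0.0863 0 0 0 0.175 0.032;0.3 0.1038 0 0 0 0.21 0.032;0.35 0.1213 0 0 0 0.245 0.032;0.4 0.1375 0 0 0 0.28 0.032;0.45 0.155 0 0 0 0.315 0.032;0.5 0.1725 0 0 0 0.35 0.032;0.55 0.19 0 0 0 0.385 0.032;0.6 0.2063 0 0 0 0.42 0.032'; python3 steer.py '0 0 0 0 0 0 0.032;0 0 0 0 0 0 0.032;0 0 0 0 0 0 0.032'; python3 go.py .5273 -.2443 .14 88.5; python3 - <<'E'
from h import *
T=grab("top",2);f=T
H=cv2.cvtColor(f["image"],cv2.COLOR_RGB2HSV).astype(int);h,s,v=H[...,0],H[...,1],H[...,2]
im=cv2.cvtColor(np.hstack([f["image"][120:250,290:420],f["image"][120:250,115:245]]),cv2.COLOR_RGB2BGR)
cv2.imwrite("pics/c2.png",cv2.resize(im,(800,400),interpolation=cv2.INTER_CUBIC))
E
```

```text
time: 23.7
tcp_pos: [0.5265, -0.2441, 0.1468]
tcp_rot: [[-0.998, -0.06, -0.002], [-0.06, 0.998, 0.0], [0.002, 0.001, -1.0]]
contact_force: [0.1, 0.1, -0.2]
opening: 0.0318
grasp_force: 0.0
time: 24.0
tcp_pos: [0.5275, -0.2421, 0.1473]
tcp_rot: [[-0.998, -0.067, -0.002], [-0.067, 0.998, 0.0], [0.002, 0.0, -1.0]]
contact_force: [-0.1, -0.3, 1.1]
opening: 0.0319
grasp_force: 0.0
t 24.0 pos [ 0.5275 -0.2421  0.1473] closing 93.8 tilt 0.1 d [ 0.0003 -0.0022  0.0073] rz 0.093 open 0.0319 F [-0.1 -0.3  1.1] grip 0.0 q [-0.09  0.28 -0.33 -0.   -0.96 -1.41]
```

View pics/c2.png

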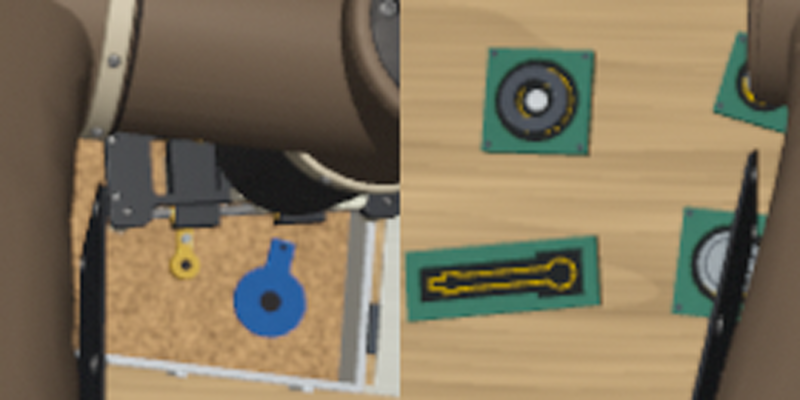

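The ring sits in its nest around the boss. The lever's eye is still at (350,206) px, and the plate is untouched. Lowering over the lever.

To row units: 0.1195 m is 0.1494, 0.115 m is 0.1438, 0.093 rad is 0.0233.

```bash
python3 steer.py '0 -0.0025 0.0088 0 0 0.0233 0.032;0 -0.0025 0.0438 0 0 0.0233 0.032;0 -0.0025 0.0813 0 0 0.0233 0.032;0 -0.0025 0.1125 0 0 0.0233 0.032;0 -0.0025 0.1338 0 0 0.0233 0.032;0 -0.0025 0.1438 0 0 0.0233 0.032;0 -0.0025 0.1494 0 0 0.0233 0.032;0 -0.0025 0.1494 0 0 0.0233 0.032;0 -0.0025 0.1494 0 0 0.0233 0.032;0 -0.0025 0.1494 0 0 0.0233 0.032'; python3 go.py .5273 -.2443 .0275 88.5
```

```text
time: 25.05
tcp_pos: [0.5287, -0.2446, 0.0298]
tcp_rot: [[-1.0, 0.027, 0.002], [0.027, 1.0, -0.0], [-0.002, -0.0, -1.0]]
contact_force: [0.7, -0.4, 0.0]
opening: 0.032
grasp_force: 0.0
t 25.05 pos [ 0.5287 -0.2446  0.0298] closing 88.5 tilt 0.1 d [0.0014 0.0003 0.0023] rz -0.001 open 0.032 F [ 0.7 -0.4  0. ] grip 0.0 q [-0.1   0.43 -0.44  0.   -0.7  -1.5 ]
```

```bash
python3 steer.py '0 0 0 0 0 0 0.005;0 0 0 0 0 0 0.005;0 0 0 0 0 0 0.005;0 0 0 0 0 0 0.005;0 0 0 0 0 0 0.005' 40; python3 go.py .5273 -.2443 .0275 88.5
```

```text
time: 25.55
tcp_pos: [0.5281, -0.2446, 0.029]
tcp_rot: [[-1.0, 0.027, 0.0], [0.027, 1.0, -0.0], [-0.0, -0.0, -1.0]]
contact_force: [-0.2, 1.1, 3.4]
opening: 0.0111
grasp_force: 40.0
t 25.55 pos [ 0.5281 -0.2446  0.029 ] closing 88.4 tilt 0.01 d [0.0008 0.0003 0.0015] rz -0.001 open 0.0111 F [-0.2  1.1  3.4] grip 40.0 q [-0.1   0.43 -0.44  0.   -0.7  -1.5 ]
```

To row units: -0.11 m is -0.1375, -0.09 m is -0.1125.

```bash
python3 steer.py '0 0 -0.0125 0 0 0 0.005;0 0 -0.0375 0 0 0 0.005;0 0 -0.075 0 0 0 0.005;0 0 -0.1125 0 0 0 0.005;0 0 -0.1375 0 0 0 0.005;0 0 -0.1375 0 0 0 0.005;0 0 -0.1375 0 0 0 0.005;0 0 -0.1375 0 0 0 0.005'; python3 go.py .4533 .2775 .14 6.3
```

```text
time: 26.35
tcp_pos: [0.5271, -0.2444, 0.1378]
tcp_rot: [[-1.0, 0.028, -0.002], [0.028, 1.0, 0.001], [0.002, 0.001, -1.0]]
contact_force: [-1.2, -0.2, -2.5]
opening: 0.0113
grasp_force: 40.0
t 26.35 pos [ 0.5271 -0.2444  0.1378] closing 88.4 tilt 0.11 d [ 0.0882  0.5197 -0.0018] rz 1.433 open 0.0113 F [-1.2 -0.2 -2.5] grip 40.0 q [-0.1   0.29 -0.33 -0.   -0.94 -1.5 ]
```

```bash
python3 - <<'E'
from h import *
f=grab("scene",3)
u,v=proj(f,env.sense()['tcp_pos']).astype(int)
cv2.imwrite("pics/s3.png",cv2.resize(cv2.cvtColor(f["image"][v-60:v+60,u-80:u+80],cv2.COLOR_RGB2BGR),(640,480),interpolation=cv2.INTER_CUBIC))
E
```

```text
(no output)
```

View pics/s3.png

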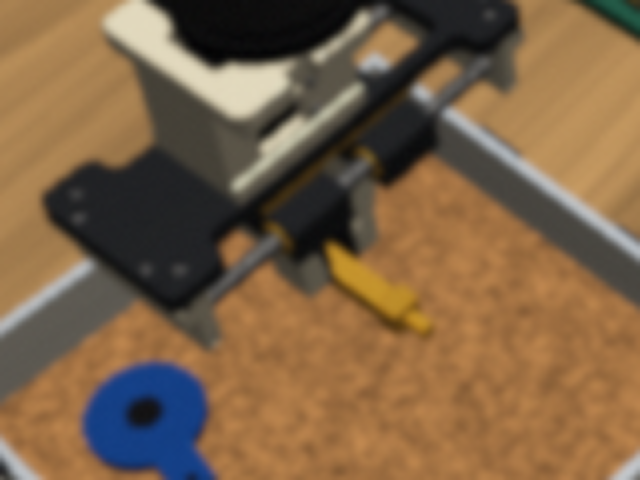

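The lever is held level across the bar, with its stub at (420,320) in the crop. Carrying and turning it by +98°.

To row units: 0.455 m is 0.5688, 0.415 m is 0.5188, -1.48 rad is -0.37.

```bash
python3 steer.py '0.0038 0.025 0 0 0 -0.0175 0.005;0.0113 0.0688 0 0 0 -0.0475 0.005;0.02 0.1188 0 0 0 -0.08 0.005;0.0288 0.1688 0 0 0 -0.1125 0.005;0.0375 0.2188 0 0 0 -0.145 0.005;0.0463 0.2688 0 0 0 -0.1775 0.005;0.0538 0.3188 0 0 0 -0.21 0.005;0.0625 0.3688 0 0 0 -0.2425 0.005;0.0713 0.4188 0 0 0 -0.275 0.005;0.08 0.4688 0 0 0 -0.3075 0.005;0.0888 0.5188 0 0 0 -0.34 0.005;0.0963 0.5688 0 0 0 -0.37 0.005'; python3 go.py .4533 .2775 .14 6.3
```

```text
time: 27.6
tcp_pos: [0.4624, 0.2136, 0.138]
tcp_rot: [[-0.112, -0.994, -0.001], [-0.994, 0.112, -0.001], [0.001, 0.001, -1.0]]
contact_force: [0.5, -0.5, -1.6]
opening: 0.0112
grasp_force: 40.0
t 27.6 pos [0.4624 0.2136 0.138 ] closing 173.6 tilt 0.1 d [-0.0625  0.0162 -0.0021] rz -0.222 open 0.0112 F [ 0.5 -0.5 -1.6] grip 40.0 q [ 0.82  0.18 -0.49 -0.   -0.9  -0.93]
```

To row units: -0.063 m is -0.0788, -0.055 m is -0.0688, -0.222 rad is -0.0555.

```bash
python3 steer.py '-0.0375 0.01 0 0 0 -0.0275 0.005;-0.0688 0.0175 0 0 0 -0.05 0.005;-0.0788 0.02 0 0 0 -0.0555 0.005;-0.0788 0.02 0 0 0 -0.0555 0.005;-0.0788 0.02 0 0 0 -0.0555 0.005;-0.0788 0.02 0 0 0 -0.0555 0.005'; python3 go.py .4533 .2775 .031 6.3;  python3 steer.py '0 0 0 0 0 0 0.005'>/dev/null; python3 go.py .4533 .2775 .031 6.3
```

```text
time: 28.2
tcp_pos: [0.4549, 0.2756, 0.1385]
tcp_rot: [[0.102, -0.995, -0.001], [-0.995, -0.102, -0.001], [0.001, 0.001, -1.0]]
contact_force: [-0.3, 0.5, -2.0]
opening: 0.0108
grasp_force: 40.0
t 28.2 pos [0.4549 0.2756 0.1385] closing -174.2 tilt 0.05 d [-0.0021  0.0013  0.1075] rz -0.008 open 0.0108 F [-0.3  0.5 -2. ] grip 40.0 q [ 0.91  0.22 -0.44 -0.   -0.91 -0.81]
t 28.3 pos [0.4551 0.2758 0.1388] closing -174.1 tilt 0.01 d [-0.0019  0.0016  0.1078] rz -0.008 open 0.0111 F [-0.9  0.4 -2.4] grip 40.0 q [ 0.91  0.22 -0.44 -0.   -0.91 -0.81]
```

To row units: 0.108 m is 0.135, 0.106 m is 0.1325, -0.008 rad is -0.002.

```bash
python3 steer.py '-0.0025 0.0019 0.025 0 0 -0.002 0.005;-0.0025 0.0019 0.05 0 0 -0.002 0.005;-0.0025 0.0019 0.075 0 0 -0.002 0.005;-0.0025 0.0019 0.0938 0 0 -0.002 0.005;-0.0025 0.0019 0.1088 0 0 -0.002 0.005;-0.0025 0.0019 0.12 0 0 -0.002 0.005;-0.0025 0.0019 0.1275 0 0 -0.002 0.005;-0.0025 0.0019 0.1325 0 0 -0.002 0.005;-0.0025 0.0019 0.135 0 0 -0.002 0.005;-0.0025 0.0019 0.135 0 0 -0.002 0.005;-0.0025 0.0019 0.135 0 0 -0.002 0.005'; python3 go.py .4533 .2775 .029 6.3
```

```text
time: 29.4
tcp_pos: [0.4535, 0.2789, 0.0312]
tcp_rot: [[0.112, -0.994, 0.001], [-0.994, -0.112, 0.001], [-0.0, -0.001, -1.0]]
contact_force: [0.2, 0.1, -1.8]
opening: 0.0113
grasp_force: 40.0
t 29.4 pos [0.4535 0.2789 0.0312] closing -173.6 tilt 0.04 d [0.0013 0.0003 0.0022] rz 0.002 open 0.0113 F [ 0.2  0.1 -1.8] grip 40.0 q [ 0.92  0.36 -0.55  0.   -0.66 -0.81]
```

To row units: 0.0025 m is 0.0031, 0.002 m is 0.0025.

```bash
python3 steer.py '0.0013 0 0.0013 0 0 0 0.005;0.0013 0 0.0025 0 0 0 0.005;0.0013 0 0.0031 0 0 0 0.005;0.0013 0 0.0031 0 0 0 0.005;0.0013 0 0.0031 0 0 0 0.005'; python3 go.py .4533 .2775 .029 6.3
```

```text
time: 29.9
tcp_pos: [0.4535, 0.2777, 0.029]
tcp_rot: [[0.112, -0.994, 0.0], [-0.994, -0.112, 0.0], [-0.0, -0.0, -1.0]]
contact_force: [-1.8, -0.5, 5.0]
opening: 0.0109
grasp_force: 40.0
t 29.9 pos [0.4535 0.2777 0.029 ] closing -173.6 tilt 0.03 d [0.0002 0.0002 0.    ] rz 0.002 open 0.0109 F [-1.8 -0.5  5. ] grip 40.0 q [ 0.92  0.36 -0.55  0.   -0.65 -0.81]
```

To row units: -0.21 m is -0.2625, -0.17 m is -0.2125.

```bash
python3 steer.py '0 0 0 0 0 0 0.02;0 0 0 0 0 0 0.03;0 0 0 0 0 0 0.03;0 0 -0.025 0 0 0 0.03;0 0 -0.075 0 0 0 0.03;0 0 -0.1375 0 0 0 0.03;0 0 -0.2 0 0 0 0.03;0 0 -0.2625 0 0 0 0.03;-0.0625 0.0313 -0.2625 0 0 0 0.03;-0.1125 0.06 -0.2625 0 0 0 0.03;-0.1625 0.0875 -0.2625 0 0 0 0.03;-0.2125 0.1125 -0.2625 0 0 0 0.03'; python3 steer.py '-0.275 0.15 0 0 0 0 0.03;-0.275 0.15 0 0 0 0 0.03;-0.275 0.15 0 0 0 0 0.03;-0.275 0.15 0 0 0 0 0.03;-0.275 0.15 0 0 0 0 0.03;-0.275 0.15 0 0 0 0 0.03;-0.275 0.15 0 0 0 0 0.03;-0.275 0.15 0 0 0 0 0.03'; python3 - <<'E'
from h import *
f=grab("top",4);S=grab("scene",4)
a=np.hstack([f["image"][120:250,110:240],f["image"][120:250,290:420]])
cv2.imwrite("pics/c4.png",cv2.resize(cv2.cvtColor(a,cv2.COLOR_RGB2BGR),(800,400),interpolation=cv2.INTER_CUBIC))
cv2.imwrite("pics/s4.png",cv2.resize(cv2.cvtColor(S["image"][95:235,225:385],cv2.COLOR_RGB2BGR),(640,560),interpolation=cv2.INTER_CUBIC))
E
```

```text
time: 31.1
tcp_pos: [0.3436, 0.4378, 0.2386]
tcp_rot: [[0.112, -0.994, 0.0], [-0.994, -0.112, 0.001], [-0.001, -0.0, -1.0]]
contact_force: [0.9, 1.4, 0.5]
opening: 0.0299
grasp_force: 0.0
time: 31.9
tcp_pos: [0.2013, 0.6411, 0.238]
tcp_rot: [[0.112, -0.994, -0.0], [-0.994, -0.112, -0.001], [0.001, 0.0, -1.0]]
contact_force: [-0.4, 0.5, 0.2]
opening: 0.0298
grasp_force: 0.0
```

View pics/c4.png

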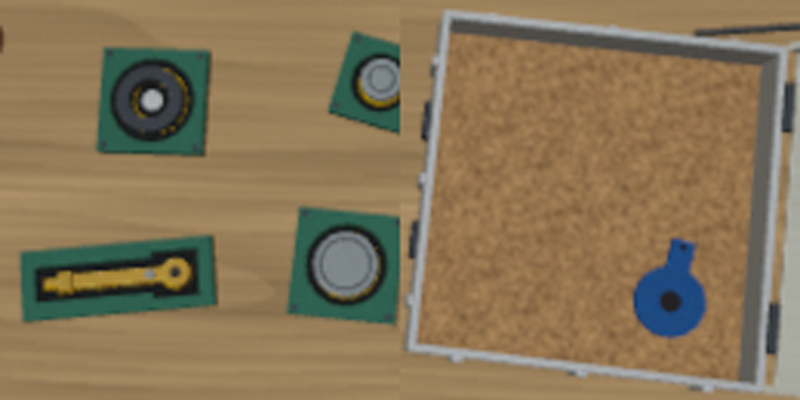

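View pics/s4.png

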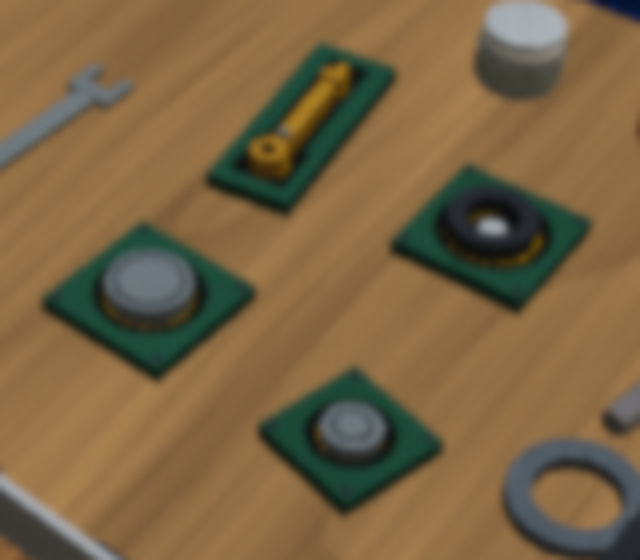

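All four parts lie in their own nests and the plate is unmoved. I'll check the offsets in numbers.

```bash
python3 - <<'E'
from h import *
f=load("top",4);H=cv2.cvtColor(f["image"],cv2.COLOR_RGB2HSV).astype(int);h,s,v=H[...,0],H[...,1],H[...,2]
def cen(m,b,z,n):
    x,y,w,hh=b;ys,xs=np.nonzero(m[y:y+hh,x:x+w]);print(n,len(xs),ray(f,(xs.mean()+x,ys.mean()+y),z)[:2].round(4))
st=(s<70)&(v>80);cen(st,(217,131,34,33),.019,"small vs .6275 .0615");cen(st,(204,188,37,37),.021,"large vs .4698 .085")
dk=(v>50)&(v<85)&(s<80);cen(dk,(144,138,32,31),.022,"ring vs .6071 .2583")
cen((h>100)&(h<120)&(s>150),(360,190,35,45),.014,"plate now");f=load("top",0);H=cv2.cvtColor(f["image"],cv2.COLOR_RGB2HSV).astype(int);h,s,v=H[...,0],H[...,1],H[...,2]
cen((h>100)&(h<120)&(s>150),(360,190,35,45),.014,"plate start")
f=load("top",4);print("eye",ray(f,(110+175*.325,120+271*.325),.024)[:2],"vs .4587 .229")
E
```

```text
small vs .6275 .0615 191 [0.6306 0.0589]
large vs .4698 .085 414 [0.4703 0.084 ]
ring vs .6071 .2583 237 [0.606 0.258]
plate now 419 [ 0.4543 -0.3144]
plate start 415 [ 0.4542 -0.3145]
eye [0.45835265 0.22597295] vs .4587 .229
```

```bash
python3 -c "
from station import env, imaging, workorder
print(workorder.job_done())"
```

```text
the job is handed in; nothing more can be done
None
```

I placed all four parts flat in their own nests, measured within about 4 mm of centre, with the lever's eye at the round end and the orifice plate unmoved, and handed the job in at about 32 s; no verdict was returned.

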